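Let three dowels out of the lever-lid hopper and ease its lid shut

ROBOT

A 7-joint arm with a two-finger parallel gripper is mounted at the origin on a cart in front of the work surface, level with it; the furniture and walls round the work are solid. World frame = base frame: x ahead of the robot, y to its left, z up, the work surface at z = 0. Lengths are in mm, angles in rad, forces in N, time in s.
With the tool pointing down it reaches from about 350 to 900 mm from the base axis. Payload 19.9 kg.
Tool frame: the origin (TCP) lies between the finger pads; the fingertips stand 22 mm ahead of it and the grasp point (between the pads) lies 3 mm ahead of it (bot.finger_overhang is the distance from the TCP to the fingertips, in mm); y points along the fingers, x is the direction in which the jaws open and shut, and the axes are right-handed (so a half turn about y gives the same grasp; the last joint's range is limited). The gripper opens to 94 mm and grips with 3 to 60 N. Pads are 16 mm wide; open, the fingers measure 119 mm over their backs; the gripper's body (75 mm by 177 mm) begins 78 mm behind the grasp point.
Start: joints at [-1.359, 0.417, -0.01, 1.614, 0.005, 1.111, -0.053], TCP at [156.313, 605.118, 227.425] pointing down, gripper open.
Joint ranges: [-2.81, 2.81], [-0.39, 2.02], [-1.27, 1.25], [0.06, 2.57], [-1.19, 4.33], [0.19, 2], [-2.82, 2.82]. Speed limits (rad/s): [1.89, 1.89, 2.39, 2.39, 3.01, 3.01, 3.01].

INTERFACE

Orientations are given as a rotation vector (axis times angle).
In Python, from cell import bot gives the robot as it stands. Calls block until the motion is done:
- bot.move_pose(position, orientation): joint-space move of the TCP to a pose.
- bot.move_l(position, velocity=150, frame=None, stop_force=None): straight line of the TCP; frame=None keeps the orientation; velocity is the mean speed in mm/s. With stop_force (N) it stops when the force on the tool has changed by that much, and returns True; else False.
- bot.move_joints(angles): joint-space move.
- bot.set_gripper(opening, grip_force=None): finger opening in mm; grip_force is the grip in N (None keeps the last); returns when the fingers have stopped.
- bot.dwell(seconds).
- bot.solve_ik(position, orientation): joint angles nearest the present ones, or None.
- bot.read_camera(name): name is "scene" or "side" or "wrist"; returns a dict with "image" (420x560x3 uint8, red, green, blue), "camera_matrix" (3x3 intrinsics, pixels), "R" (3x3) and "t" (3): a world point X has camera coordinates R X + t. Camera axes: x right, y down, z forward; pixel columns grow to the right and rows downward; lengths in mm; the calibration is good to about 2 mm. The wrist camera is an equidistant fisheye: a pixel r from the principal point sees the ray r / f radians off the axis. A picture is of the moment at which its call begins. There is no depth.
A pose or a line that the arm cannot do raises bot.MotionError and nothing moves.
- bot.job_done(): hands the job in, once; it reports no verdict.
Readings, each from a call of its own:
- bot.read_t(): time.
- bot.read_qpos(): joint angles.
- bot.read_dq(): joint speeds.
- bot.read_effort(): joint torques, N m.
- bot.read_tool_pos(): TCP position.
- bot.read_tool_rot(): TCP orientation.
- bot.read_ft_force(): force on the tool from outside, world axes, zero at the start.
- bot.read_ft_torque(): the same for the moment, N m.
- bot.read_finger_gap(): finger opening in mm.
Only numpy, scipy, OpenCV 4.12 (cv2) and the standard library are available. Lean on these libraries where they do the work, as an engineer would, in place of code of your own. Each camera call takes 0.05 s, during which the arm holds its last target. There are 200 camera calls.

TASK

The dowel hopper's catch tray has been left standing away from it: gently push the tray along its rails, without lifting it, until it is home against the front of the hopper. Then press the hopper's lever down, without forcing it, to raise the lid, keep the lever down until all three dowels have rolled out into the tray, and ease the lever back up under your finger so that the lid comes down slowly and shuts without slamming. Do not touch the dowels, and leave the other things on the bench where they are.

Things in the scene. Friction and masses are not known exactly. Their poses are not given: they have to be found in the camera images.
- hopper: Dowel dispenser of plywood and steel, fixed: a chute box 82 mm wide, 97 mm long, top 160 mm above the bench, on a board whose top is 48 mm above the bench. Origin: on the bench below the middle of the box's front face. +y: level, from the box toward the tray, the way the dowels leave; z up; x along the hinges. Box at y = -97 to 0 mm, board y = -99 to +163 mm, two rails 10 mm high at x = +-48 mm.
- tray: Loose wooden catch tray, about 0.3 kg, 84 mm wide (x), 90 mm long (y), on the board between the rails with 3 mm play a side. Origin: centre of its underside, axes as the hopper's. Inner wall 28 mm high; outer wall 52 mm high, its outer face at y = +45 mm. Home, its inner wall meets the box and its origin is 45 mm in front of the hopper's along y. Slides with a push of 1 to 3 N on the outer wall.
- lever_pad (a point): Centre of the upper face of the lever's black rubber pad, 28 x 28 mm, behind the box: at rest 195 mm above the bench, at y = -150 mm in the hopper's frame, sloping 0.35 rad (higher toward -y). The lever's pivot is 80 mm from it, at y = -78 mm, 160 mm above the bench; pressed to the stop the pad goes nearly straight down by about 60 mm. Nothing stands above it.
- lid (a joint): Angle of the lid and, as a flat rod on top links the two one to one, of the lever, rad: 0 shut (lever at rest), 0.75 fully raised (lever pressed down to its stop). The dowels pass from about 0.4 on. A spring shuts it: about 2 N on the pad at first, 5 N at the stop. If the pad is let go, the lid slams.
- lid_edge (a point): Middle of the lower edge of the lid, an aluminium plate 80 mm wide and 73 mm long that hangs, slanting outward, over the mouth from a hinge 160 mm above the bench at y = -14 mm in the hopper's frame. The edge swings out and up over the tray.
- lever: The lever: a steel bar 14 mm wide from its pivot to the pad. Origin on the pivot, 78 mm behind the hopper's origin (-y), 160 mm above the bench. Up to about 6 N on the pad is all it needs; do not lean on it at the stop.
- hopper_mouth (a point): Middle of the lip of the chute's floor: 88 mm above the bench, 13 mm in front of the box's front face, so that it reaches over the inner wall of a tray that is home.
- dowel_1_center (a point): Centre of a loose wooden dowel, 20 mm thick and 56 mm long, lying across the chute right behind the lid; within a second or so of the lid being up it rolls out into the tray.
- dowel_2_center (a point): The same for the second dowel, behind the first.
- dowel_3_center (a point): The same for the third dowel, behind the second.
- dowel_1: The first dowel; its origin turns with it as it rolls, so use its centre.
- dowel_2: The second dowel, likewise.
- dowel_3: The third dowel, likewise.
- floor_fan: Large wire-cage fan, fixed, on the bench to the right of the hopper, 460 mm high: an obstacle to keep the arm clear of. It covers about x = 0.41 to 0.99 m and y = -0.40 to -0.07 m in the world; a side bracket with a black box, up to 250 mm high, reaches y = 0 at x = 0.41 to 0.49 m.
- screw_tin: Grey round tin, 64 mm across and 45 mm high, loose on the bench near its front edge: a bystander. Origin: centre of its underside.
- sanding_block: Brown sanding block, 63 x 114 x 31 mm, loose on the bench to the left: a bystander. Origin: centre of its underside.
There are look-alikes about, which are no part of the job. Of the things shaped like the tray, the wooden one is meant.

How it is judged:
By the outcome, as a careful person would: the job done as asked, in the order asked, and still so for the second after the job is handed in, with the robot touching nothing.
It also fails if it takes over 58 s, if anything falls off the work surface, if the arm or the gripper's body presses on something with over 40 N, if the wrist force passes 120 N, or if a joint passes its speed limit or range.

## Working session

There is one attempt and no reset: what is moved stays moved. The work goes in short steps, each a Python script; the robot and the scene stay as the last script left them, time stands still between calls to the robot, and variables do not carry over. Pictures are saved under pics/ and viewed, about 8 in all and at most 12, crops included, and the job is handed in when it is done.

```bash
mkdir -p pics; ls; python3 - <<'E'
from cell import bot
import cv2,numpy as np
for n in ["scene","side","wrist"]:
    c=bot.read_camera(n); cv2.imwrite(f"pics/{n}0.png",c["image"][:,:,::-1])
    np.savez(f"pics/{n}0.npz",K=c["camera_matrix"],R=c["R"],t=c["t"])
    print(n,c["camera_matrix"].tolist(),(-c["R"].T@c["t"]).round(),c["R"][2].round(2))
print(bot.read_t(),bot.read_tool_rot(),bot.read_finger_gap())
E
```

```text
pics
scene [[391.8017486015622, 0.0, 274.53195351076164], [0.0, 391.8017486015622, 217.69069968641153], [0.0, 0.0, 1.0]] [ -89. 1216.  694.] [ 0.48 -0.76 -0.45]
side [[437.88339442649976, 0.0, 279.72466416282356], [0.0, 437.88339442649976, 209.39195361673842], [0.0, 0.0, 1.0]] [  63. -801. 1094.] [ 0.31  0.7  -0.64]
wrist [[325.19226210127806, 0.0, 283.0211912498199], [0.0, 325.19226210127806, 207.29084018607213], [0.0, 0.0, 1.0]] [ 84. 623. 385.] [ 0.25 -0.07 -0.97]
0.15 [-1.31885651 -1.02057756  1.02165735] 93.94247289504833
```

View pics/scene0.png

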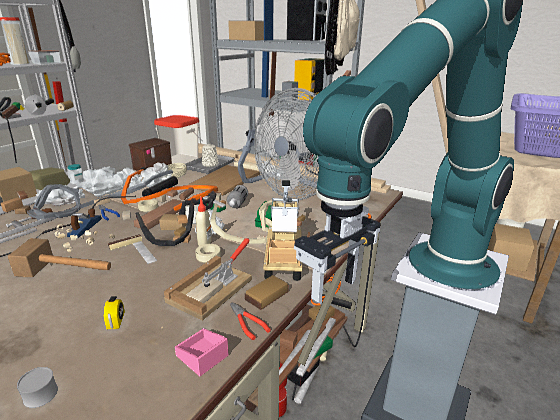

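View pics/side0.png

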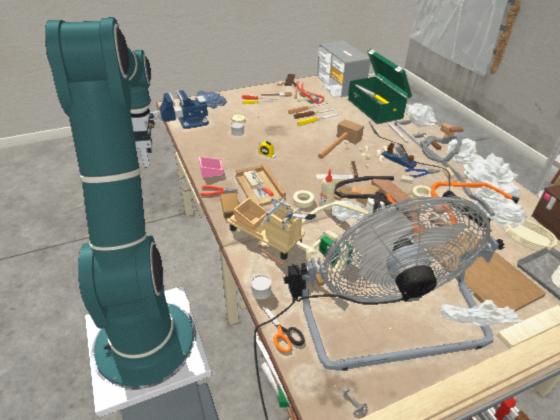

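The hopper is at about (285,230) in the scene view and (270,225) in the side view. I'll enlarge both.

```bash
python3 - <<'E'
import cv2,numpy as np
a=cv2.imread("pics/scene0.png")[170:285,245:315]; b=cv2.imread("pics/side0.png")[185:265,215:315]
a=cv2.resize(a,None,fx=5,fy=5,interpolation=cv2.INTER_CUBIC); b=cv2.resize(b,None,fx=4.5,fy=4.5,interpolation=cv2.INTER_CUBIC)
o=np.zeros((575,800,3),np.uint8); o[:575,:350]=a; o[:360,350:800]=b
cv2.imwrite("pics/crop0.png",o)
E
```

```text
(no output)
```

View pics/crop0.png

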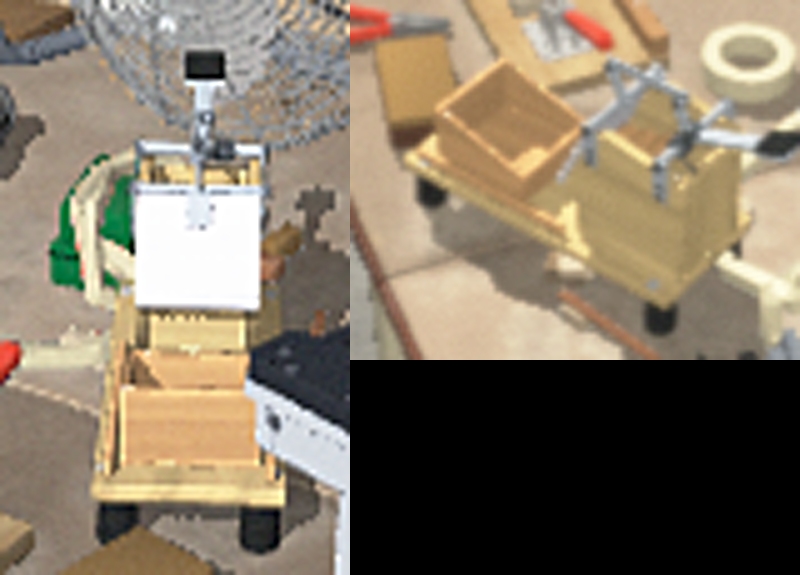

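```bash
cat > h.py <<'E'
import numpy as np
def cam(n):
    d=np.load(f"pics/{n}.npz"); return d["K"],d["R"],d["t"]
def proj(c,X):
    K,R,t=c; p=R@X+t; return (K@(p/p[2]))[:2]
def H(p,v):   # hopper frame -> world ; p=(x,y,yaw of hopper x axis)
    c,s=np.cos(p[2]),np.sin(p[2]); return np.array([p[0]+c*v[0]-s*v[1],p[1]+s*v[0]+c*v[1],v[2]])
E
python3 - <<'E'
from h import *
from scipy.optimize import least_squares
S,D=cam("scene0"),cam("side0")
def obs(q):
    w,ty=q[3],q[4]
    return [(S,(0,-150,195),(286,183)),(S,(w,163,48),(264.4,267)),(S,(-w,163,48),(301.6,267.4)),(S,(42,ty+45,100),(269.4,248.4)),
     (D,(0,-150,195),(310.6,216.8)),(D,(-w,163,48),(227.2,219.4)),(D,(-41,-97,160),(290.1,236.6)),(D,(-42,ty+45,100),(234.6,209.4)),(D,(42,ty+45,100),(249.5,198.3))]
f=lambda q:np.concatenate([proj(c,H(q,v))-u for c,v,u in obs(q)])
r=min((least_squares(f,[550,150,y,55,100]) for y in (0,.5,1,-.5)),key=lambda r:r.cost)
print(r.x.round(3)); print(f(r.x).reshape(-1,2).round(1))
for v in [(0,-150,195),(0,r.x[4]+45,75),(0,90,75)]: print(H(r.x,v).round(1))
np.save("pics/p.npy",r.x)
E
```

```text
[491.143 230.164   0.499  55.243 101.336]
[[  2.5  -2.1]
 [  0.3  -2.7]
 [  0.2  -1.4]
 [  0.2  -1.8]
 [  0.2   1.7]
 [  1.    1.4]
 [ -1.1 -10.1]
 [ -1.3   0.4]
 [ -0.3  -0.1]]
[562.9  98.4 195. ]
[421.2 358.7  75. ]
[448.1 309.2  75. ]
```

```bash
cat >> h.py <<'E'
from scipy.spatial.transform import Rotation as Ro
def down(p,flip=1):
    x=flip*np.array([np.cos(p[2]),np.sin(p[2]),0]); y=np.array([0,0,-1.]); return Ro.from_matrix(np.c_[x,y,np.cross(x,y)]).as_rotvec()
E
python3 - <<'E'
from h import *
from cell import bot
from scipy.optimize import least_squares
import cv2
S,D=cam("scene0"),cam("side0")
def obs(q):
    w,ty=q[3],q[4]
    return [(S,(0,-150,195),(286,183)),(S,(w,163,48),(264.4,267)),(S,(-w,163,48),(301.6,267.4)),(S,(42,ty+45,100),(269.4,248.4)),
     (D,(0,-150,195),(310.6,216.8)),(D,(-w,163,48),(227.2,219.4)),(D,(-42,ty+45,100),(234.6,209.4)),(D,(42,ty+45,100),(249.5,198.3))]
f=lambda q:np.concatenate([proj(c,H(q,v))-u for c,v,u in obs(q)])
r=least_squares(f,np.load("pics/p.npy")); p=r.x
print(p.round(3)); print(f(p).reshape(-1,2).round(1).tolist())
np.save("pics/p.npy",p)
for fl in (1,-1):
  for v in [(0,190,230),(0,190,84),(0,98,84),(0,-150,300),(0,-150,217),(0,-155,160)]:
    q=bot.solve_ik(H(p,v),down(p,fl)); print(fl,v,H(p,v).round(),None if q is None else np.round(q,2))
fl=1 if bot.solve_ik(H(p,(0,190,230)),down(p,1)) is not None else -1
print(fl)
E
```

```text
[491.122 240.285   0.524  54.52   92.648]
[[-0.1, -1.3], [-0.0, -0.8], [-0.3, -0.0], [-0.2, -1.6], [-0.6, -0.9], [-0.3, 0.3], [-0.8, 0.3], [-0.4, -0.5]]
1 (0, 190, 230) [396. 405. 230.] [-1.05  0.32  0.25  1.77 -0.09  1.07 -0.25]
1 (0, 190, 84) [396. 405.  84.] [-1.02  0.5   0.21  1.88 -0.14  0.78 -0.2 ]
1 (0, 98, 84) [442. 325.  84.] [-0.91  0.48  0.27  1.93 -0.18  0.76 -0.01]
1 (0, -150, 300) [566. 110. 300.] [-0.71  0.3   0.58  1.66 -0.17  1.23  0.43]
1 (0, -150, 217) [566. 110. 217.] [-0.69  0.38  0.56  1.76 -0.23  1.06  0.48]
1 (0, -155, 160) [569. 106. 160.] [-0.66  0.46  0.55  1.81 -0.28  0.95  0.53]
-1 (0, 190, 230) [396. 405. 230.] [-0.62  0.32 -0.29  1.75  0.1   1.08  2.73]
-1 (0, 190, 84) [396. 405.  84.] [-0.57  0.52 -0.35  1.87  0.24  0.8   2.61]
-1 (0, 98, 84) [442. 325.  84.] [-0.45  0.48 -0.3   1.91  0.2   0.78  2.81]
-1 (0, -150, 300) [566. 110. 300.] [-1.05  0.44  1.09  1.67 -0.41  1.28 -2.5 ]
-1 (0, -150, 217) [566. 110. 217.] [-1.03  0.56  1.09  1.77 -0.54  1.15 -2.39]
-1 (0, -155, 160) [569. 106. 160.] [-1.01  0.66  1.08  1.82 -0.66  1.08 -2.29]
1
```

Residuals are about 1 px. I'll move above the pre-push point with the fingers closed and look from close by.

```bash
python3 - <<'E'
from h import *
from cell import bot
import cv2
p=np.load("pics/p.npy")
bot.move_pose(H(p,(0,190,230)),down(p)); print(bot.read_t())
bot.set_gripper(0); print(bot.read_t(),bot.read_finger_gap(),bot.read_tool_pos())
ims=[]
for n in ["wrist","scene"]:
    c=bot.read_camera(n); cv2.imwrite(f"pics/{n}1.png",c["image"][:,:,::-1]); np.savez(f"pics/{n}1.npz",K=c["camera_matrix"],R=c["R"],t=c["t"])
    K,R,t=c["camera_matrix"],c["R"],c["t"]
    if n=="wrist":
        for v in [(0,-150,195),(54.5,163,48),(-54.5,163,48),(42,p[4]+45,100),(-42,p[4]+45,100),(41,0,160),(-41,0,160)]:
            X=R@H(p,v)+t; th=np.arctan2(np.hypot(X[0],X[1]),X[2]); e=X[:2]/np.hypot(*X[:2]); print(v,(K[:2,2]+K[0,0]*th*e).round(1))
a=cv2.resize(cv2.imread("pics/wrist1.png"),(784,588),interpolation=cv2.INTER_CUBIC); cv2.imwrite("pics/w1.png",a)
print(bot.read_t())
E
```

```text
1.3417
2.7583 0.25159365839882736 [396.08672703 404.80011299 229.98160301]
(0, -150, 195) [282.2 490.6]
(54.5, 163, 48) [331.9 215.6]
(-54.5, 163, 48) [232.6 215.5]
(42, np.float64(137.64806721688862), 100) [325.5 256. ]
(-42, np.float64(137.64806721688862), 100) [238.8 255.9]
(41, 0, 160) [322.5 400.1]
(-41, 0, 160) [241.8 400. ]
2.8583
```

View pics/w1.png

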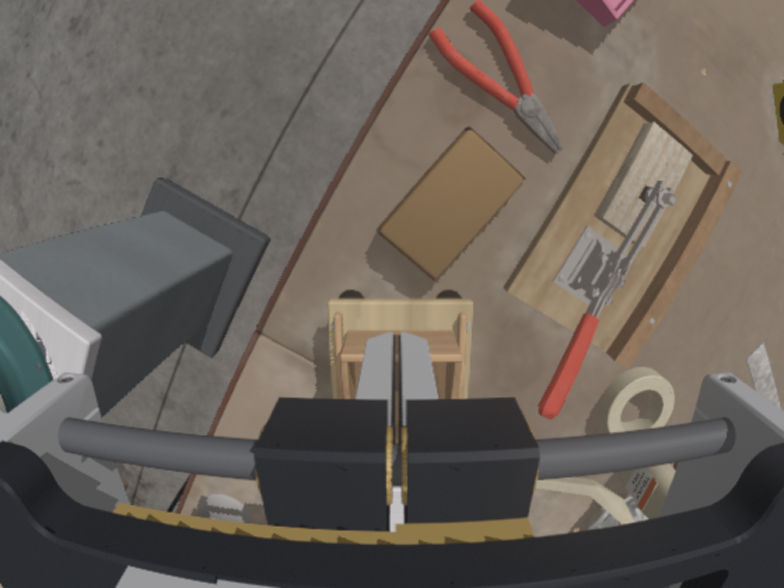

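Wrist view shows the board's front corners at (235.7,214.3) and (337.1,213.6) and the tray's outer wall top at (244,255.7) and (330,255.7). That is about 5 mm towards +x_h from my fit. I'll refit with these points, then push.

```bash
cat > push.py <<'E'
from h import *
from cell import bot
from scipy.optimize import least_squares
import cv2
S,D,W=cam("scene0"),cam("side0"),cam("wrist1")
def pw(c,X):
    K,R,t=c; X=R@X+t; r=np.hypot(X[0],X[1]); return K[:2,2]+K[0,0]*np.arctan2(r,X[2])*X[:2]/r
def obs(q):
    w,ty,tx=q[3],q[4],q[5]
    return [(S,(0,-150,195),(286,183)),(S,(w,163,48),(264.4,267)),(S,(-w,163,48),(301.6,267.4)),(S,(42+tx,ty+45,100),(269.4,248.4)),
     (D,(0,-150,195),(310.6,216.8)),(D,(-w,163,48),(227.2,219.4)),(D,(-42+tx,ty+45,100),(234.6,209.4)),(D,(42+tx,ty+45,100),(249.5,198.3)),
     (W,(w,163,48),(337.1,213.6)),(W,(-w,163,48),(235.7,214.3)),(W,(42+tx,ty+45,100),(330,255.7)),(W,(-42+tx,ty+45,100),(244.3,255.7))]
f=lambda q:np.concatenate([(pw if c is W else proj)(c,H(q,v))-u for c,v,u in obs(q)]+[[q[5]/2]])
r=least_squares(f,[*np.load("pics/p.npy")[:5],0]); p=r.x
print(p.round(3)); print(f(p)[:-1].reshape(-1,2).round(1).tolist())
np.save("pics/p.npy",p)
yh=lambda:(bot.read_tool_pos()[:2]-p[:2])@[-np.sin(p[2]),np.cos(p[2])]
o=down(p); Z=82
bot.move_pose(H(p,(0,185,150)),o)
bot.move_l(H(p,(0,185,Z)),100)
f0=bot.read_ft_force(); print(bot.read_t(),f0)
bot.move_l(H(p,(0,p[4]+45+15,Z)),100)
s=bot.move_l(H(p,(0,88,Z)),30,stop_force=5)
print(s,bot.read_t(),yh(),bot.read_ft_force()-f0)
for n in ["scene","side"]:
    c=bot.read_camera(n); cv2.imwrite(f"pics/{n}2.png",c["image"][:,:,::-1])
a=cv2.imread("pics/scene2.png")[170:285,245:325]; b=cv2.imread("pics/side2.png")[185:265,215:315]
x=np.zeros((575,800,3),np.uint8); x[:,:400]=cv2.resize(a,None,fx=5,fy=5,interpolation=2); x[:320,400:]=cv2.resize(b,None,fx=4,fy=4,interpolation=2)
cv2.imwrite("pics/crop2.png",x)
E
python3 push.py
```

```text
[492.888 243.233   0.518  55.552  91.322   0.661]
[[-0.7, -1.1], [-1.7, -0.6], [-1.3, 0.3], [-1.7, -1.6], [-0.6, -1.5], [-0.1, -0.3], [-0.1, -0.4], [0.4, -1.1], [-0.8, 0.8], [-0.6, -0.5], [0.0, 0.1], [-1.0, -0.2]]
4.1083 [-0.12862583 -0.58148051  0.79676353]
True 6.1167 100.26909850268417 [-1.17979649  3.04178932  1.53686126]
```

View pics/crop2.png

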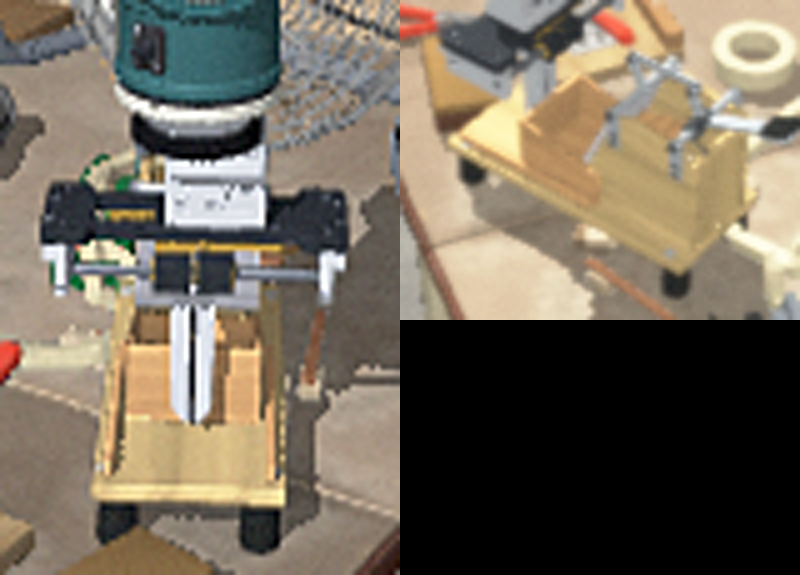

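The tray looks home against the box. I'll confirm by backing off and pushing again gently.

```bash
python3 - <<'E'
from h import *
from cell import bot
p=np.load("pics/p.npy"); Z=82
yh=lambda:(bot.read_tool_pos()[:2]-p[:2])@[-np.sin(p[2]),np.cos(p[2])]
f=lambda:Ro.from_euler('z',-p[2]).apply(bot.read_ft_force()).round(1)
print(f(),yh())
bot.move_l(H(p,(0,yh()+5,Z)),40); bot.dwell(.2); print(f(),yh())
for k in range(2):
    s=bot.move_l(H(p,(0,92,Z)),15,stop_force=6); print(s,yh(),f()); bot.dwell(.2); print(yh(),f())
    bot.move_l(H(p,(0,yh()+4,Z)),40)
print(bot.read_t())
E
```

```text
[0.  1.5 0.2] 100.2773236192311
[ 0.7  0.4 -0.1] 105.17553927995732
True 100.26377622052391 [0.4 2.2 0.9]
100.23152359049712 [-0.   0.8 -0.4]
True 100.23697731894644 [0.9 2.7 1.3]
100.28151295870767 [0.8 2.  0.7]
8.525
```

It stops at y_h = 100.25 both times, a hard stop, so the tray is home. Next I retreat, go above and slightly behind the lever pad, and look.

```bash
python3 - <<'E'
from h import *
from cell import bot
import cv2
p=np.load("pics/p.npy"); o=down(p)
bot.move_l(H(p,(0,135,82)),100); bot.move_l(H(p,(0,140,300)),200)
bot.move_pose(H(p,(0,-190,300)),o); bot.dwell(.2)
print(bot.read_t(),bot.read_tool_pos(),bot.read_ft_force())
c=bot.read_camera("wrist"); np.savez("pics/wrist3.npz",K=c["camera_matrix"],R=c["R"],t=c["t"])
K,R,t=c["camera_matrix"],c["R"],c["t"]
for v in [(0,-150,195),(41,0,160),(-41,0,160),(41,-97,160),(-41,-97,160),(42,90,100),(-42,90,100)]:
    X=R@H(p,v)+t; r=np.hypot(X[0],X[1]); print(v,(1.4*(K[:2,2]+K[0,0]*np.arctan2(r,X[2])*X[:2]/r)).round())
cv2.imwrite("pics/w3.png",cv2.resize(c["image"][:,:,::-1],(784,588),interpolation=cv2.INTER_CUBIC))
E
```

```text
11.675 [586.85032797  79.34198268 299.96109181] [-0.09420146  0.27487465 -0.13590692]
(0, -150, 195) [394. 231.]
(41, 0, 160) [457.   4.]
(-41, 0, 160) [333.   4.]
(41, -97, 160) [458. 144.]
(-41, -97, 160) [331. 144.]
(42, 90, 100) [447. -65.]
(-42, 90, 100) [344. -65.]
```

View pics/w3.png

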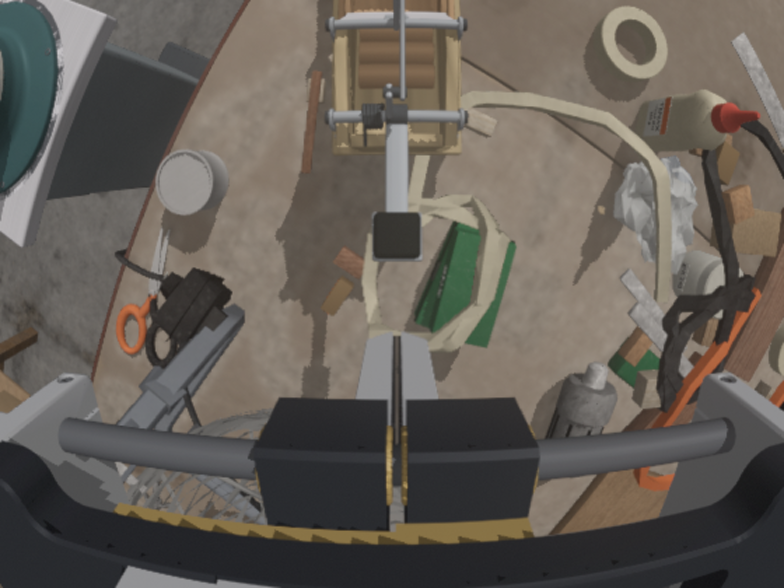

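The pad face centre is at about (397,233) against a predicted (394,231), so within 2 mm. The three dowels show in the chute at about (396,60). I'll press now.

```bash
python3 - <<'E'
from h import *
from cell import bot
import cv2
p=np.load("pics/p.npy"); o=down(p); X,Y=1.5,-152
P=lambda z:H(p,(X,Y,z))
bot.move_l(P(300),100); bot.move_l(P(232),100); bot.dwell(.2); f0=bot.read_ft_force()
F=lambda:(bot.read_ft_force()-f0).round(1)
for z,v,s in [(210,40,6),(190,40,6),(178,25,6),(170,15,4.5)]:
    r=bot.move_l(P(z),v,stop_force=s); bot.dwell(.15); print(z,r,bot.read_tool_pos()[2].round(1),F(),bot.read_t())
    if r: break
bot.dwell(1.5); print(F(),bot.read_t())
for n in ["scene","side"]:
    c=bot.read_camera(n); cv2.imwrite(f"pics/{n}4.png",c["image"][:,:,::-1])
a=cv2.imread("pics/scene4.png")[170:285,245:325]; b=cv2.imread("pics/side4.png")[185:265,215:315]
x=np.zeros((575,800,3),np.uint8); x[:,:400]=cv2.resize(a,None,fx=5,fy=5,interpolation=2); x[:320,400:]=cv2.resize(b,None,fx=4,fy=4,interpolation=2)
cv2.imwrite("pics/crop4.png",x)
E
```

```text
210 False 210.1 [ 0.2  0.2 -0.1] 14.1417
190 False 190.1 [-0.3 -1.5  2.8] 14.9417
178 False 178.1 [ 0.5 -2.2  3.7] 15.725
170 True 169.7 [-0.1  1.4  5.4] 16.4333
[-0.5  1.9  4.9] 17.9333
```

View pics/crop4.png

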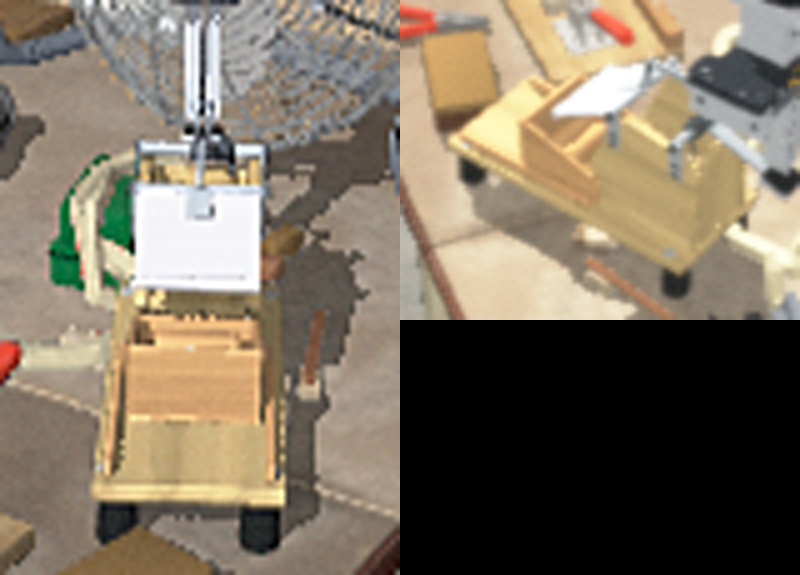

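The lid is up, but the dowels are hidden in both views. I'll check the chute with the wrist camera while holding the lever down.

```bash
python3 - <<'E'
from cell import bot
import cv2,numpy as np
bot.dwell(1)
c=bot.read_camera("wrist")["image"][:,:,::-1]
s=bot.read_camera("scene")["image"][225:265,260:310,::-1]
x=np.zeros((588,800,3),np.uint8); x[:336,:450]=cv2.resize(c[:224,130:430],(450,336),interpolation=2)
x[340:580,:300]=cv2.resize(s,(300,240),interpolation=2)
cv2.imwrite("pics/w5.png",x); print(bot.read_t(),bot.read_ft_force())
E
```

```text
19.1333 [-0.47425616  1.98732236  4.42599523]
```

View pics/w5.png

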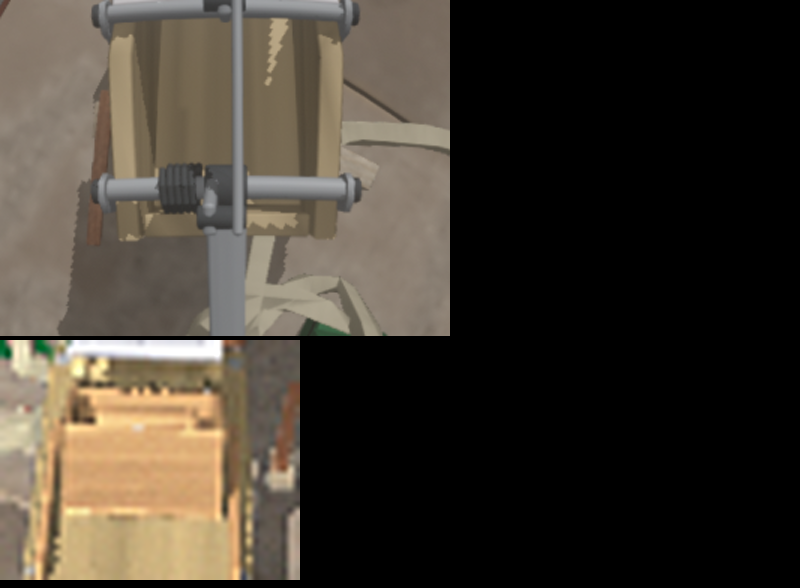

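The chute is empty and the dowels are in the tray. Now I ease the lever up slowly.

```bash
python3 - <<'E'
from h import *
from cell import bot
import cv2
p=np.load("pics/p.npy"); P=lambda z:H(p,(1.5,-152,z))
for z,v in [(192,12),(198,6),(204,6),(210,6),(218,6),(226,10)]:
    bot.move_l(P(z),v); print(z,bot.read_t(),bot.read_ft_force().round(1))
bot.move_l(P(320),150); bot.move_pose(H(p,(0,60,330)),down(p)); bot.dwell(.3)
ims={}
for n in ["scene","side","wrist"]: ims[n]=bot.read_camera(n)["image"][:,:,::-1]
a=ims["scene"][170:285,245:315]; b=ims["side"][185:265,215:315]; c=ims["wrist"][130:330,150:420]
x=np.zeros((600,800,3),np.uint8); x[:575,:350]=cv2.resize(a,None,fx=5,fy=5,interpolation=2); x[:280,350:700]=cv2.resize(b,None,fx=3.5,fy=3.5,interpolation=2)
x[285:585,355:760]=cv2.resize(c,(405,300),interpolation=2)
cv2.imwrite("pics/crop6.png",x); cv2.imwrite("pics/scene6.png",ims["scene"]); print(bot.read_t(),bot.read_ft_force())
E
```

```text
192 21.1417 [-0.9  2.2  2.2]
198 22.2917 [-0.8  2.   2.6]
204 23.4417 [-0.2  0.6  1. ]
210 24.5917 [-1.   2.1  1.3]
218 26.075 [-0.6  1.8 -0.2]
226 27.025 [-0.1  0.1  0.3]
29.1083 [ 0.65978093  0.84148343 -1.14355453]
```

View pics/crop6.png

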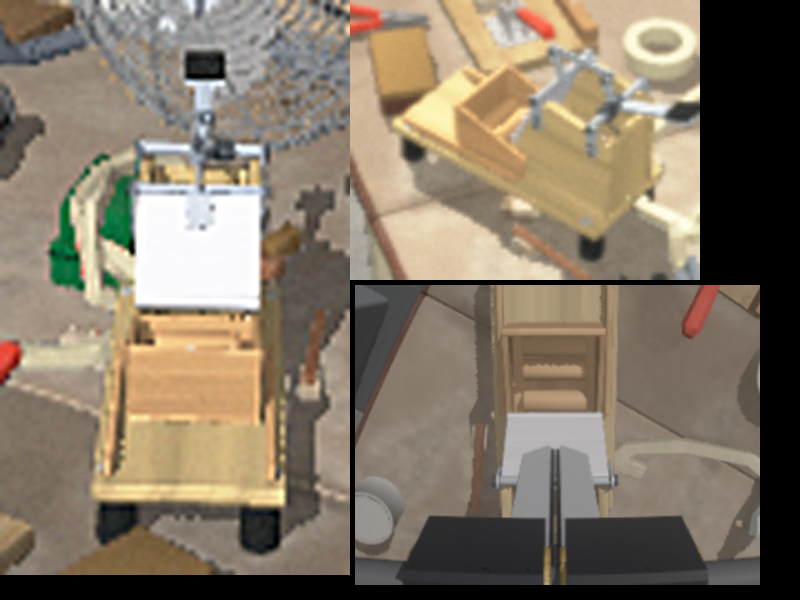

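The lid is shut, the lever is at rest and the tray is home. Only two dowels are clear in the tray, so I'll take one closer view to count them.

```bash
python3 - <<'E'
from h import *
from cell import bot
import cv2
p=np.load("pics/p.npy")
bot.move_l(H(p,(0,0,270)),150); bot.dwell(.3)
c=bot.read_camera("wrist"); K,R,t=c["camera_matrix"],c["R"],c["t"]
u=[]
for v in [(55,95,60),(-55,95,60),(55,0,90),(-55,0,90)]:
    X=R@H(p,v)+t; r=np.hypot(X[0],X[1]); u.append(K[:2,2]+K[0,0]*np.arctan2(r,X[2])*X[:2]/r)
u=np.array(u); lo=np.maximum(u.min(0).astype(int)-8,0); hi=u.max(0).astype(int)+8; print(lo,hi,bot.read_t())
i=c["image"][lo[1]:hi[1],lo[0]:hi[0],::-1]; k=min(780/i.shape[1],580/i.shape[0])
cv2.imwrite("pics/w7.png",cv2.resize(i,None,fx=k,fy=k,interpolation=2))
E
```

```text
[222  96] [341 200] 30.175
```

View pics/w7.png

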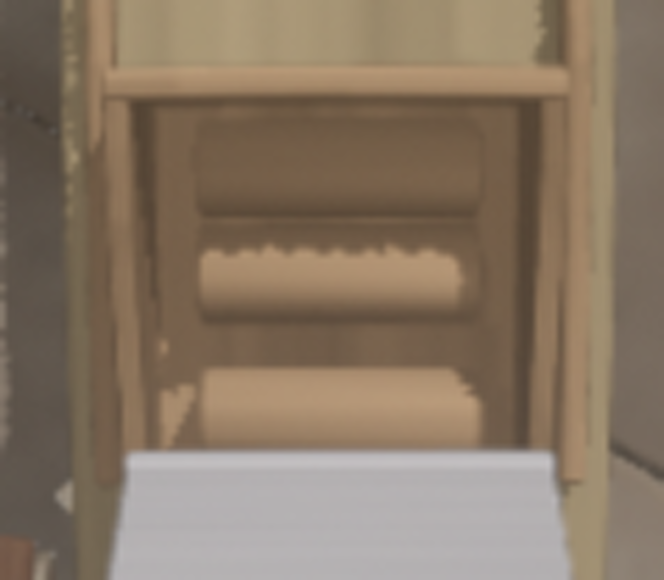

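All three dowels lie in the tray, at rows 165, 270 and 410 of this crop, and the lid is shut. The arm is clear, so I hand in after rising.

```bash
python3 - <<'E'
from h import *
from cell import bot
bot.move_l(H(np.load("pics/p.npy"),(0,0,330)),150); bot.job_done(); print(bot.read_t())
E
```

```text
the job is handed in; nothing more can be done
the job is handed in; nothing more can be done
```

The tray is home, all three dowels are in it, and the lid is shut. I handed the job in at about 31 s on the robot's clock; the limit is 58 s.

- **Tray:** I pushed it about 44 mm along its rails with closed fingers until it met the hopper. Two further gentle pushes stopped at the same spot within 0.1 mm, and the pictures agree that it is home.
- **Lever:** I pressed it with about 5 N and held it short of the stop for about 3 s, until the chute was seen to be empty. I then let it up under the finger at about 12 mm/s, slowing to 6 mm/s. Contact force faded gradually to nothing by about z = 218 mm, so I saw no sign of a slam.
- **Last pictures:** All three dowels are visible in the tray, the lid edge is back where it started, the lever is at rest, and the arm is clear of everything. I made no separate check of the tin and sanding block at the end. The sanding block, where it shows at the edge of the last scene view, looks unmoved.
- **Disagreements:**
  - The tray's stop came 2 mm further out than my position fit predicted, which is within the fit's error or the finger's thickness.
  - On the way down there was no force on the pad at a TCP height of 210 mm, though I had expected contact at about 220 mm. On the way up about 1 N remained at 210 mm. I put this down to sensor noise.

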